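Load the nut cracker and hold its spring switch at the third click

ROBOT

A 7-joint arm with a two-finger parallel gripper is mounted at the origin on the work surface. World frame = base frame: x ahead of the robot, y to its left, z up, the work surface at z = 0. Lengths are in m, angles in rad, forces in N, time in s.
With the tool pointing down it reaches from about 0.4 to 0.85 m from the base axis. Payload 10.4 kg.
Tool frame: the origin (TCP) lies at the very end of the fingers, on their centre line; the grasp point (between the pads) lies 19 mm behind it; z points along the fingers, y is the line along which they close (so a half turn about z gives the same grasp; the last joint's range is limited). The gripper opens to 85 mm and grips with 20 to 120 N. Pads are 22 mm wide; open, the fingers measure 114 mm over their backs; the gripper's body (76 mm by 85 mm) begins 54 mm behind the grasp point. The pads swing forward as they close: fully open they stand 13 mm farther back than shut.
Start: joints at [-1.174, 0.332, -0.065, 1.46, 0.022, 1.35, -0.088], TCP at [0.255, 0.571, 0.231] pointing down, gripper open.
Joint ranges: [-2.6, 2.6], [-0.5, 2.12], [-1.47, 1.34], [0.16, 2.42], [-1.27, 4.41], [0.06, 2.06], [-2.6, 2.6]. Speed limits (rad/s): [2.22, 2.22, 2.79, 2.79, 3.14, 3.14, 3.14].

INTERFACE

Orientations are given as a unit quaternion [x, y, z, w].
In Python, from workcell import * gives the robot as it stands.
- The arm moves only by the tool step_arm, never from a script. Its argument "commands" is one flat list of numbers, 7 for each row, row after row: the finger opening in mm, from 0 to 85.4, then the shift along the world's x, y, z as a fraction of full scale, then the turn, a rotation vector about the world's x, y, z as a fraction of full scale. A call has exactly 10 rows; each row is the pose to reach, as a shift and turn from the pose commanded when the call began, turning the shorter way round; what a row does not reach only later rows make up. Full scale, the value 1, is 0.6 m for a shift and pi rad for a turn. A row lasts 1/8 s, in which the tool goes at most 62.5 mm and 10.7 degrees, less where a joint would pass 70% of its speed; a pose out of reach is approached as far as the arm can. A call with a number of a shift or a turn outside -1 to 1 is refused whole. A call with a gripper value outside its range is refused whole. The fingers move at their own pace and stop on an object; "squeeze" is the grip in N (left out, the last holds). Time passes only in rows, so rows that repeat a pose let the fingers close, or fill a call up. It gives the time, the measured TCP pose, the force, the opening and the grip force at its end, in the units of the state.
- get_obs(): the state, without advancing time (a new reading comes with each control period).
- camera(name): name is "scene" or "top" or "wrist"; returns the picture (420x560x3 uint8, red, green, blue); there is no depth.
- camera_params(name): a dict with "mtx" (3x3 intrinsics, pixels), "dist" ([k1, k2, p1, p2, k3] as OpenCV has them; the pictures are not rectified), "extrinsics" (4x4, takes a point from world to camera coordinates); the wrist camera has in their place "tool_from_camera" (4x4, takes a point from camera to tool coordinates, whose origin is the TCP and whose axes are the flange's). Camera axes: x right, y down, z forward; pixel columns grow to the right and rows downward; lengths in m; the calibration is good to about 2 mm. A picture is of the moment at which its call begins: read the wrist's pose just before it. camera_params takes no time and is no camera call.
- hand_in(): hands the job in; it is judged then, once.
The state is a dict: "clock": time; "joint_pos": joint angles; "joint_velocities": joint speeds; "tau": joint torques, N m; "position": TCP position; "ee_rot": TCP orientation; "ft_force": force on the tool from outside, world axes, zero at the start; "torque": the same for the moment, N m; "grip_width": opening from 0.0 (shut) to 1.0 (fully open); "grasp_force": force on a finger pad.
Only numpy, scipy, OpenCV 4.12 (cv2) and the standard library are available. Lean on these libraries where they do the work, as an engineer would, in place of code of your own. Each camera call takes 0.05 s, during which the arm holds its last target. There are 200 camera calls.

TASK

Pick up the white beaker, pour all six walnuts from it into the steel hopper of the nut cracker, and stand the empty beaker back upright on the table. Then turn the cracker's black spring-return dial clockwise past its first two clicks to the third, and finish while still holding it there, because it springs back to off as soon as it is let go. Do not shove or knock over the other things on the table.

Things in the scene. Friction and masses are not known exactly. Their poses are not given: they have to be found in the camera images.
- beaker: white plastic beaker, no handle, open top, loose, 90 g: 100 mm high, outside diameter 53 mm at the foot widening evenly to 68 mm at the rim, wall 2.5 mm, floor 4 mm. It stands upright on the table left or right of the cracker with the six walnuts in it (all at least 10 mm below the rim). Origin at the centre of its underside, z up along its axis
- beaker_center (a point): centre of the beaker: on its axis, half-way up, 50 mm above its underside; z is the beaker's axis
- beaker_mouth (a point): centre of the beaker's mouth, on its axis at the rim, 100 mm above its underside. The walnuts roll out once the beaker is tipped about 10 degrees past level; wedged ones come loose when it is rocked
- cracker: electric nut cracker, fixed: grey base plate 240 x 400 mm, origin at its centre on the table, x to the machine's back, y to its left, z up. Hopper on the left (y = +100 mm); below it a catch drawer out to x = -150 mm, 75 mm high; motor at the right back, 118 mm high; in front of the motor the switch box (top 94 mm above the table) with the dial
- hopper (a point): centre of the hopper's mouth, at the height of its rim (235 mm above the table); axes as the cracker's (x back, y left, z up). The hopper is a square steel funnel, open at the top, 150 x 150 mm inside at the rim, narrowing to 66 x 66 mm at 80 mm depth, where walnuts come to rest on two ribbed rolls
- dial_grip (a point): dial's upright bar grip: a point on the vertical turning axis, 123 mm above the table, 12 mm below the bar's top. Bar 50 mm long, 13 thick, 30 high, on a 50 mm round skirt 8 mm high. Bar along this point's x, white pointer to its -x. The point turns with the dial; at off its axes are the cracker's (pointer to the front). Nearest taller thing: the hopper's edge, 155 mm left of the axis
- dial (a joint): turn of the dial, rad: 0 at off, growing clockwise seen from above. Clicks at 0.42 (one dot), 0.84 (two dots), 1.26 (third, three dots); end stop at 1.33. A return spring (0.05 N m at off, 0.09 at the third click, up to 0.12 while climbing over a click) turns it back to off from everywhere, over the clicks, when let go
- walnut0 (a point): centre of a walnut: a round brown nut of 27 mm diameter, about 11 g, in the beaker at the start
- walnut1 (a point): centre of a walnut: a round brown nut of 27 mm diameter, about 11 g, in the beaker at the start
- walnut2 (a point): centre of a walnut: a round brown nut of 27 mm diameter, about 11 g, in the beaker at the start
- walnut3 (a point): centre of a walnut: a round brown nut of 27 mm diameter, about 11 g, in the beaker at the start
- walnut4 (a point): centre of a walnut: a round brown nut of 27 mm diameter, about 11 g, in the beaker at the start
- walnut5 (a point): centre of a walnut: a round brown nut of 27 mm diameter, about 11 g, in the beaker at the start
- mug_mid (a point): bystander: white ceramic mug with a handle, diameter 80 mm, 92 mm high; this point is its centre half-way up. It stands on the other side of the cracker from the beaker
- spool_mid (a point): bystander: upright thread spool, diameter 34 mm, 62 mm high; its centre
- scissors_mid (a point): bystander: scissors with orange handles lying flat, 145 mm long, 8 mm high, blades along this point's +x; a point at the pivot
- tub_mid (a point): bystander: open whitish plastic tub 120 x 160 x 55 mm; its centre
- phone_mid (a point): bystander: black phone lying flat, 75 x 152 x 9 mm; its centre
- spoon_mid (a point): bystander: wooden spoon lying flat, 240 mm long along this point's x, about 20 mm high; its middle
There are look-alikes about, which are no part of the job. Leave any blue, green or orange look-alike of the beaker alone.

How it is judged:
On the way, in this order (a step that is already met when the one before it is completed fails the run):
1. the beaker is tipped over the hopper (angle between beaker_center's own z axis and vertical above 1 rad and horizontal distance between beaker_mouth and hopper below 0.12 m and height (world z) of beaker_mouth above 0.22 m), for 0.1 s.
2. all six walnuts are in the hopper (horizontal distance between each of walnut0, walnut1, walnut2, walnut3, walnut4, walnut5 and hopper below 0.075 m and z of walnut0 in the frame of cracker between 0.14 and 0.235 m and z of walnut1 in the frame of cracker between 0.14 and 0.235 m and z of walnut2 in the frame of cracker between 0.14 and 0.235 m and z of walnut3 in the frame of cracker between 0.14 and 0.235 m and z of walnut4 in the frame of cracker between 0.14 and 0.235 m and z of walnut5 in the frame of cracker between 0.14 and 0.235 m), for 0.2 s.
3. the beaker stands upright on the table and is let go (angle between beaker_center's own z axis and vertical below 0.12 rad and height (world z) of beaker_center between 0.042 and 0.058 m and contact force between the fingers and beaker below 0.1 N), for 0.2 s.
4. the dial is turned to the third click and held there by the fingers (value of joint dial above 1.15 rad and contact force between the fingers and cracker above 0.5 N), for 0.3 s.
At the end, for the whole second after the job is handed in: All six walnuts lie in the hopper (below its rim, within 75 mm of its centre line), the beaker stands upright (within 7 degrees) on the table, released, and the fingers hold the dial beyond 1.15 rad (third click: 1.26), touching it with over 0.5 N, through the last second (all of step 2 and all of step 3 and all of step 4); the arm keeps its last pose, push and grip.
It fails at once if the mug, the spool or the tub is shoved more than 30 mm or knocked over (distance of any of mug_mid, spool_mid, tub_mid from where it was at the start of the episode above 0.03 m or angle between any of mug_mid, spool_mid, tub_mid's own z axis and vertical above 0.5 rad).
It fails at once if the scissors, the phone or the spoon is shoved more than 30 mm (distance of any of scissors_mid, phone_mid, spoon_mid from where it was at the start of the episode above 0.03 m).
It also fails if it takes over 72 s, if anything falls off the work surface, if the arm or the gripper's body presses on something with over 40 N, if the wrist force passes 120 N, or if a joint passes its speed limit or range.

## Working session

There is one attempt and no reset: what is moved stays moved. The work goes in short steps, Python scripts to look and compute and a tool call to move; the robot and the scene stay as the last step left them, time stands still between calls to the robot, and variables do not carry over. Pictures are saved under pics/ and viewed, at most 10 in all, crops included, and the job is handed in when it is done.

Besides the shell and the picture viewer there is one more tool, called as name(argument=value, ...), one argument or row to a line, values as JSON. step_arm: Moves the arm, as the interface text tells. Its arguments: {"type":"object","properties":{"commands":{"type":"array","items":{"type":"number"}},"squeeze":{"type":"number"}},"required":["commands"]}

```bash
mkdir -p pics; python3 - <<'E'
from workcell import *
import cv2,numpy as np
o=get_obs();print(o)
for n in("scene","top"):
    im=camera(n);cv2.imwrite(f"pics/{n}0.png",im[...,::-1]);p=camera_params(n);print(n,p)
print(camera_params("wrist"))
a=cv2.imread("pics/scene0.png");b=cv2.imread("pics/top0.png")
E
```

```text
{'clock': 0.0, 'joint_pos': array([-1.17360966,  0.33290133, -0.06470596,  1.46096657,  0.02158324,
        1.34989065, -0.08852042]), 'joint_velocities': array([ 1.23904728e-03,  3.08547928e-04, -5.05345056e-04,  2.02709061e-05,
       -1.99459381e-04,  6.35514870e-04, -1.19124033e-03]), 'tau': array([-5.44981085e-04, -6.25444794e+01,  4.87253687e-02, -3.91597116e+01,
        1.62213837e-02,  9.93266352e-03,  4.34623686e-06]), 'position': array([0.25456842, 0.57038414, 0.23048549]), 'ee_rot': array([ 2.08354024e-01,  9.78053199e-01, -7.24212289e-04, -1.28701144e-04]), 'ft_force': array([-0.15338801,  0.47763352, -0.39098846]), 'torque': array([ 0.01870373,  0.02320925, -0.01932419]), 'grasp_force': 0.0, 'grip_width': 1.0008212829441658}
scene {'mtx': array([[425.14680375,   0.        , 275.27358137],
       [  0.        , 425.14680375, 212.66029675],
       [  0.        ,   0.        ,   1.        ]]), 'dist': array([-0.08662674,  0.        ,  0.        ,  0.        ,  0.        ]), 'extrinsics': array([[-8.82898246e-01,  4.69563448e-01, -9.25411434e-04,
         3.55668906e-01],
  
[... 670 characters left out ...]
35, -0.98183281,  1.40282125],
       [ 0.        ,  0.        ,  0.        ,  1.        ]])}
{'mtx': array([[294.42652212,   0.        , 276.00770271],
       [  0.        , 294.42652212, 209.14930033],
       [  0.        ,   0.        ,   1.        ]]), 'dist': array([-0.01571345,  0.        ,  0.        ,  0.        ,  0.        ]), 'tool_from_camera': array([[-8.03294238e-04, -9.56033299e-01, -2.93257029e-01,
         7.49717288e-02],
       [ 9.99999393e-01, -5.46889729e-04, -9.56324764e-04,
        -7.55937795e-04],
       [ 7.53899062e-04, -2.93257619e-01,  9.56033159e-01,
        -1.43147549e-01],
       [ 0.00000000e+00,  0.00000000e+00,  0.00000000e+00,
         1.00000000e+00]])}
```

View pics/scene0.png

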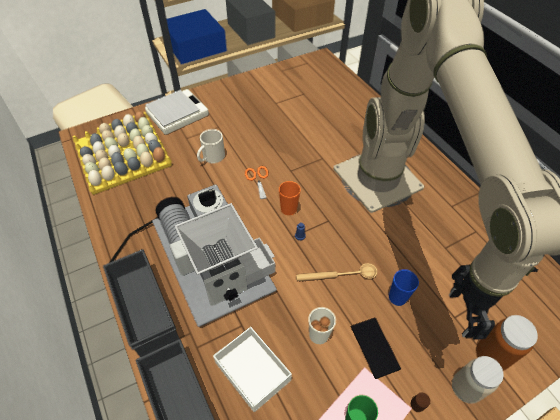

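View pics/top0.png

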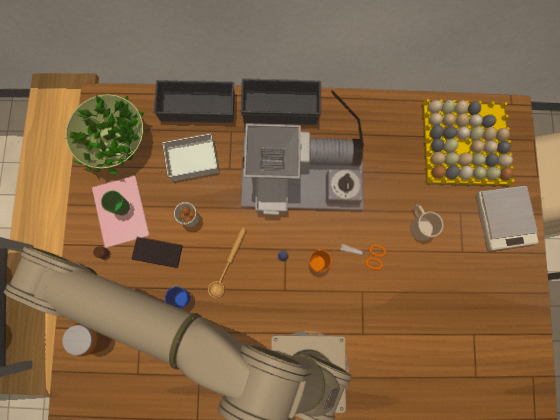

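The scene view shows the white beaker with walnuts at about (321,324), the hopper at (217,240) and the dial at (208,200). In the top view the beaker is at (186,214), the hopper at (273,152) and the dial at (345,184). The tub, phone, spoon and spool are around the beaker.

```bash
cat > h.py <<'E'
from workcell import *
import cv2,numpy as np
from scipy.spatial.transform import Rotation as R
def ray(n,uv,obs=None):
    p=camera_params(n)
    q=cv2.undistortPoints(np.array([[uv]],float),p["mtx"],p["dist"])[0,0]
    d=np.array([q[0],q[1],1.])
    if n=="wrist":
        T=np.eye(4);T[:3,:3]=R.from_quat(obs["ee_rot"]).as_matrix();T[:3,3]=obs["position"]
        E=T@p["tool_from_camera"]
    else: E=np.linalg.inv(p["extrinsics"])
    return E[:3,3],E[:3,:3]@d
def onz(n,uv,z,obs=None):
    c,d=ray(n,uv,obs);return c+d*(z-c[2])/d[2]
def proj(n,P):
    p=camera_params(n);E=p["extrinsics"]
    return cv2.projectPoints(np.array(P,float).reshape(-1,3),cv2.Rodrigues(E[:3,:3])[0],E[:3,3],p["mtx"],p["dist"])[0][:,0]
E
python3 - <<'E'
from h import *
for n,uv,z in[("top",(186,213),.1),("scene",(321,318),.1),("top",(273,152),.235),("top",(345,184),.135),("top",(283,256),.06),("top",(190,157),.055),("top",(157,252),.009),("top",(237,245),.02),("top",(430,225),.09)]:print(n,uv,onz(n,uv,z).round(3))
a=cv2.imread("pics/top0.png")[110:240,150:390];b=cv2.imread("pics/scene0.png")[175:365,145:345]
cv2.imwrite("pics/c1.png",cv2.resize(a,None,fx=3.3,fy=3.3,interpolation=cv2.INTER_CUBIC))
cv2.imwrite("pics/c2.png",cv2.resize(b,None,fx=3.1,fy=3.1,interpolation=cv2.INTER_CUBIC))
E
```

```text
top (186, 213) [0.476 0.383 0.1  ]
scene (321, 318) [0.477 0.383 0.1  ]
top (273, 152) [0.631 0.121 0.235]
top (345, 184) [ 0.569 -0.098  0.135]
top (283, 256) [0.354 0.084 0.06 ]
top (190, 157) [0.668 0.39  0.055]
top (157, 252) [0.364 0.487 0.009]
top (237, 245) [0.39  0.231 0.02 ]
top (430, 225) [ 0.455 -0.371  0.09 ]
```

View pics/c1.png

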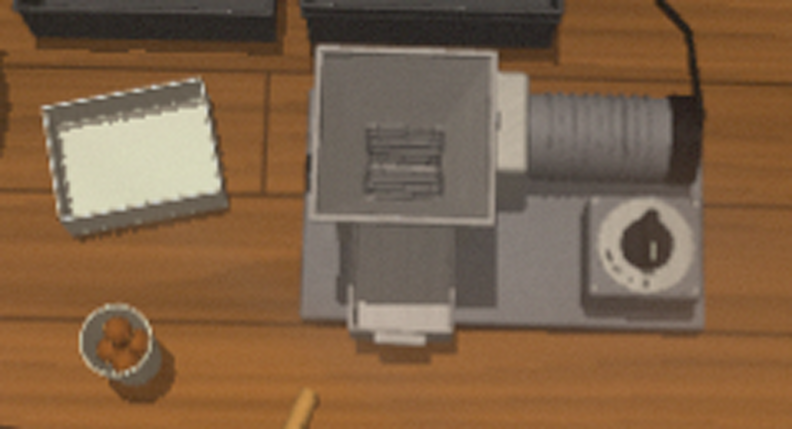

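View pics/c2.png

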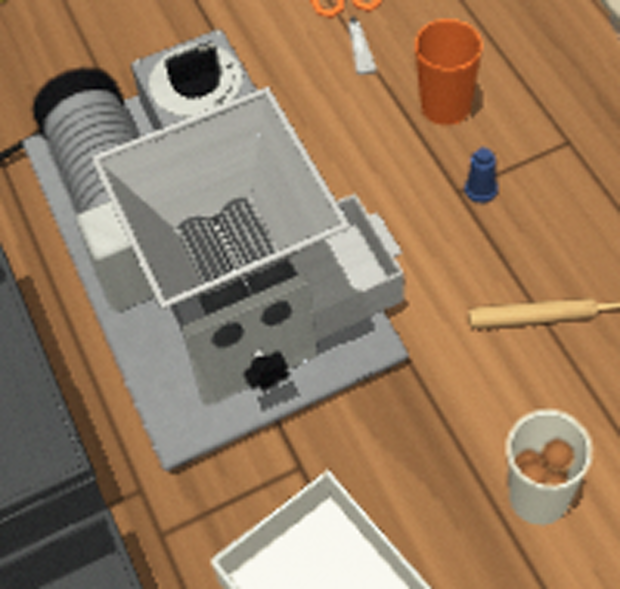

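The top crop shows the hopper rim corners at crop pixels (317,49), (496,48), (494,221) and (311,218). The beaker rim centre is at (117,342), the white dial face centre at (646,245), and the dial bar points roughly to the front.

```bash
python3 - <<'E'
from h import *
f=lambda u,v:(150+u/3.3-.35,110+v/3.3-.35)
C=np.array([onz("top",f(*c),.235) for c in[(317,49),(496,48),(494,221),(311,218)]])
print(C.round(3),"hopper",C.mean(0).round(4))
for i in range(4):
    d=C[(i+1)%4]-C[i];print(np.hypot(*d[:2]).round(3),np.degrees(np.arctan2(d[1],d[0])).round(1))
print("beaker",onz("top",f(117,342),.1).round(4))
g=lambda u,v:(145+u/3.1-.35,175+v/3.1-.35)
print("beaker sc",onz("scene",g(549,450),.1).round(4))
print("dial face",onz("top",f(646,245),.094).round(4),"grip top",onz("top",f(650,240),.135).round(4))
B=[onz("top",f(*c),.01)for c in[(302,320),(703,328)]];print("base front",np.round(B,3))
Cs=np.array([onz("scene",g(*c),.235) for c in[(97,158),(267,93),(345,227),(166,302)]]);print("hopper sc",Cs.mean(0).round(4))
E
```

```text
[[0.712 0.201 0.235]
 [0.717 0.046 0.235]
 [0.561 0.046 0.235]
 [0.56  0.201 0.235]] hopper [0.6373 0.1233 0.235 ]
0.156 -88.2
0.156 179.9
0.155 90.3
0.152 0.0
beaker [0.4749 0.3858 0.1   ]
beaker sc [0.478 0.388 0.1  ]
dial face [ 0.5797 -0.1062  0.094 ] grip top [ 0.5738 -0.1034  0.135 ]
base front [[ 0.518  0.222  0.01 ]
 [ 0.518 -0.176  0.01 ]]
hopper sc [0.6357 0.1239 0.235 ]
```

```bash
cat >> h.py <<'E'
def rotaz(az,a,roll=0):
    "tool pointing at azimuth az, dipping a below level (deg), x tool up, y level; roll about tool z"
    az,a=np.radians([az,a]);t=np.array([np.cos(a)*np.cos(az),np.cos(a)*np.sin(az),-np.sin(a)])
    y=np.array([np.sin(az),-np.cos(az),0]);return R.from_matrix(np.c_[np.cross(y,t),y,t])*R.from_euler('z',roll,degrees=True)
def go(p,rot):
    o=get_obs();d=(np.array(p)-o["position"])/.6
    v=(rot*R.from_quat(o["ee_rot"]).inv()).as_rotvec()/np.pi
    print("row",d.round(3),v.round(3),"deg",round(180*np.linalg.norm(v),1))
E
python3 - <<'E'
from h import *
r=rotaz(80,25);t=r.as_matrix()[:,2]
b=np.array([.476,.387,.058]);f=b+.024*t
print(f,f-.08*t)
go(f-.08*t+[0,0,.2],r)
E
```

```text
[0.47977709 0.40842093 0.04785716] [0.46718679 0.33701782 0.08166662]
row [ 0.354 -0.389  0.085] [ 0.341  0.181 -0.373] deg 96.7
```

step_arm(
  commands=[85,0.1,-0.1,0.085,0.034,0.018,-0.037,85,0.2,-0.2,0.085,0.07,0.036,-0.075,85,0.3,-0.3,0.085,0.11,0.058,-0.12,85,0.354,-0.389,0.085,0.15,0.08,-0.164,85,0.354,-0.389,0.085,0.19,0.1,-0.21,85,0.354,-0.389,0.085,0.23,0.12,-0.25,85,0.354,-0.389,0.085,0.27,0.143,-0.295,85,0.354,-0.389,0.085,0.31,0.165,-0.34,85,0.354,-0.389,0.085,0.341,0.181,-0.373,85,0.354,-0.389,0.085,0.341,0.181,-0.373],
)

```text
clock: 1.35
position: [0.4696, 0.335, 0.2898]
ee_rot: [0.622, 0.604, 0.391, -0.31]
ft_force: [-0.2, 1.1, 0.6]
grip_width: 0.994
grasp_force: 0.0
```

```bash
python3 - <<'E'
from h import *
o=get_obs();print(o["joint_pos"].round(2),o["ee_rot"],rotaz(80,25).as_quat())
im=camera("wrist");cv2.imwrite("pics/w1.png",im[...,::-1])
go([.467,.337,.12],rotaz(80,25))
E
```

```text
[-0.88 -0.02  0.69  2.11 -1.21  1.05  0.44] [ 0.62214779  0.60363344  0.39080475 -0.30956494] [ 0.64607533  0.54212157  0.41159538 -0.34536953]
row [-0.003  0.002 -0.283] [ 0.032  0.024 -0.029] deg 8.9
```

View pics/w1.png

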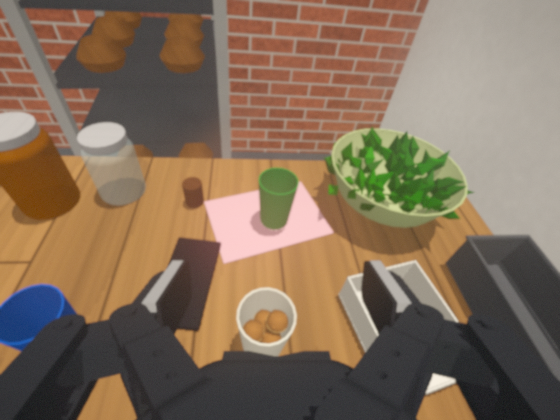

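The wrist view shows the beaker with its walnuts at (266,318), centred between the fingers. The tub is to its right and the phone to its left.

step_arm(
  commands=[85,0,0,-0.05,0.01,0.01,-0.01,85,0,0,-0.1,0.02,0.015,-0.02,85,0,0,-0.15,0.032,0.024,-0.029,85,0,0,-0.2,0.032,0.024,-0.029,85,0,0,-0.25,0.032,0.024,-0.029,85,0,0,-0.283,0.032,0.024,-0.029,85,0,0,-0.283,0.032,0.024,-0.029,85,0,0,-0.283,0.032,0.024,-0.029,85,0,0,-0.283,0.032,0.024,-0.029,85,0,0,-0.283,0.032,0.024,-0.029],
)

```text
clock: 2.65
position: [0.4071, 0.325, 0.1946]
ee_rot: [0.659, 0.544, 0.406, -0.324]
ft_force: [-0.3, 0.1, 0.8]
grip_width: 0.996
grasp_force: 0.0
```

```bash
python3 - <<'E'
from h import *
o=get_obs();print(o["joint_pos"].round(2),o["position"],R.from_quat(o["ee_rot"]).as_matrix().round(3))
im=camera("wrist");cv2.imwrite("pics/w2.png",im[...,::-1])
go([.467,.337,.082],rotaz(80,25))
# beaker by whitish-rim: walnut-colour blob, and rim prediction
E
```

```text
[-1.57 -0.28  1.34  2.41 -1.27  0.74  0.61] [0.4070532  0.32497601 0.19462549] [[ 0.078  0.98   0.182]
 [ 0.453 -0.198  0.869]
 [ 0.888  0.014 -0.46 ]]
row [ 0.1    0.02  -0.188] [0.014 0.002 0.008] deg 2.9
```

```bash
python3 - <<'E'
from h import *
print(onz("top",(178,295),.1),onz("top",(216,290),.02),onz("top",(240,230),.02))
go([.40,.325,.35],rotaz(39,65))
E
```

```text
[0.22885352 0.39348733 0.1       ] [0.24738674 0.29161666 0.02      ] [0.43895851 0.22274852 0.02      ]
row [-0.012  0.     0.259] [-0.18   0.114 -0.213] deg 54.3
```

step_arm(
  commands=[85,-0.012,0,0.07,0,0,0,85,-0.012,0,0.14,0,0,0,85,-0.012,0,0.2,-0.03,0.019,-0.035,85,-0.012,0,0.259,-0.06,0.038,-0.07,85,-0.012,0,0.259,-0.1,0.06,-0.11,85,-0.012,0,0.259,-0.14,0.09,-0.16,85,-0.012,0,0.259,-0.18,0.114,-0.213,85,-0.012,0,0.259,-0.18,0.114,-0.213,85,-0.012,0,0.259,-0.18,0.114,-0.213,85,-0.012,0,0.259,-0.18,0.114,-0.213],
)

```text
clock: 3.95
position: [0.3992, 0.3267, 0.3499]
ee_rot: [0.92, 0.328, 0.204, -0.073]
ft_force: [0.9, 0.3, -0.2]
grip_width: 0.997
grasp_force: 0.0
```

```bash
cat >>h.py <<'E'
def st():
    o=get_obs();m=R.from_quat(o["ee_rot"]).as_matrix();t=m[:,2]
    print(round(o["clock"],2),"q",o["joint_pos"].round(2),"p",o["position"].round(4),"az %.1f dip %.1f"%(np.degrees(np.arctan2(t[1],t[0])),np.degrees(-np.arcsin(t[2]))),"y",m[:,1].round(3),"F",o["ft_force"].round(1),"w",round(o["grip_width"],3),"g",round(o["grasp_force"],1))
E
python3 - <<'E'
from h import *
st()
r=rotaz(39,42);t=r.as_matrix()[:,2]
b=np.array([.476,.387,.065]);f=b+.024*t
print(f,f-.09*t)
go(f-.09*t+[0,0,.1],r)
E
```

```text
3.95 q [-0.45 -0.26 -0.28  1.89 -0.06  1.07 -1.61] p [0.3992 0.3267 0.3499] az 39.3 dip 65.0 y [ 0.633 -0.774 -0.   ] F [ 0.9  0.3 -0.2] w 0.997 g 0.0
[0.48986077 0.39822423 0.04894087] [0.43788289 0.35613337 0.10916262]
row [ 0.064  0.049 -0.235] [ 0.08  -0.099 -0.001] deg 23.0
```

step_arm(
  commands=[85,0.016,0.012,-0.06,0.02,-0.025,0,85,0.032,0.025,-0.12,0.04,-0.05,0,85,0.048,0.037,-0.18,0.06,-0.075,0,85,0.064,0.049,-0.235,0.08,-0.099,0,85,0.064,0.049,-0.235,0.08,-0.099,0,85,0.064,0.049,-0.235,0.08,-0.099,0,85,0.064,0.049,-0.235,0.08,-0.099,0,85,0.064,0.049,-0.235,0.08,-0.099,0,85,0.064,0.049,-0.235,0.08,-0.099,0,85,0.064,0.049,-0.235,0.08,-0.099,0],
)

```text
clock: 5.2
position: [0.4378, 0.3546, 0.2091]
ee_rot: [0.861, 0.306, 0.383, -0.136]
ft_force: [0.5, 0.1, 0.1]
grip_width: 0.993
grasp_force: 0.0
```

```bash
python3 - <<'E'
from h import *
st()
im=camera("wrist");cv2.imwrite("pics/w3.png",im[...,::-1])
r=rotaz(39,42)
go([.438,.356,.11],r)
E
```

```text
5.2 q [-0.39 -0.25 -0.39  2.35  0.02  0.18 -1.71] p [0.4378 0.3546 0.2091] az 39.1 dip 42.0 y [ 0.631 -0.776  0.001] F [0.5 0.1 0.1] w 0.993 g 0.0
row [ 0.     0.002 -0.165] [ 0.    -0.    -0.001] deg 0.1
```

View pics/w3.png

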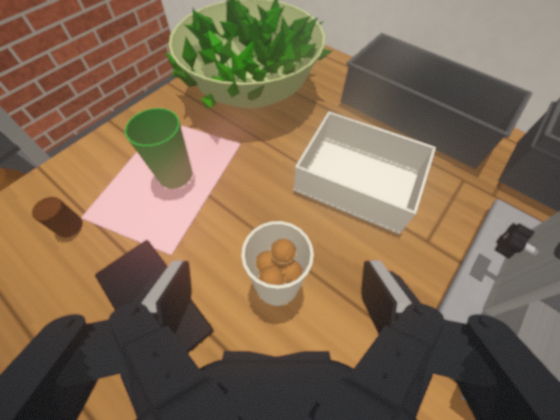

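```bash
python3 - <<'E'
from h import *
o=get_obs();b=onz("wrist",(278,257),.1,o);print(b)
t=rotaz(39,42).as_matrix()[:,2]
f=np.array([b[0],b[1],.067])+.024*t;print(f)
go(f+[0,0,.1],rotaz(39,42));go(f,rotaz(39,42))
E
```

```text
[0.47558247 0.38221522 0.1       ]
[0.48944324 0.39343945 0.05094087]
row [ 0.086  0.065 -0.097] [ 0.    -0.    -0.001] deg 0.1
row [ 0.086  0.065 -0.263] [ 0.    -0.    -0.001] deg 0.1
```

step_arm(
  commands=[85,0.03,0.022,0,0,0,0,85,0.06,0.045,-0.04,0,0,0,85,0.086,0.068,-0.08,0,0,0,85,0.086,0.068,-0.12,0,0,0,85,0.086,0.068,-0.15,0,0,0,85,0.086,0.068,-0.18,0,0,0,85,0.086,0.068,-0.21,0,0,0,85,0.086,0.068,-0.24,0,0,0,85,0.086,0.068,-0.263,0,0,0,85,0.086,0.068,-0.263,0,0,0],
)

```text
clock: 6.5
position: [0.4967, 0.3953, 0.1014]
ee_rot: [0.877, 0.315, 0.341, -0.124]
ft_force: [-1.0, -0.6, 0.4]
grip_width: 0.994
grasp_force: 0.0
```

```bash
python3 - <<'E'
from h import *
st()
im=camera("wrist");im2=camera("scene")[150:400,200:560];cv2.imwrite("pics/w4.png",np.hstack([cv2.resize(im,(400,300)),cv2.resize(im2,(400,300))])[...,::-1])
E
```

```text
6.5 q [-0.78  0.13  0.    2.24  0.97  0.07 -2.6 ] p [0.4967 0.3953 0.1014] az 39.7 dip 47.5 y [ 0.637 -0.771 -0.003] F [-1.  -0.6  0.4] w 0.994 g 0.0
```

View pics/w4.png

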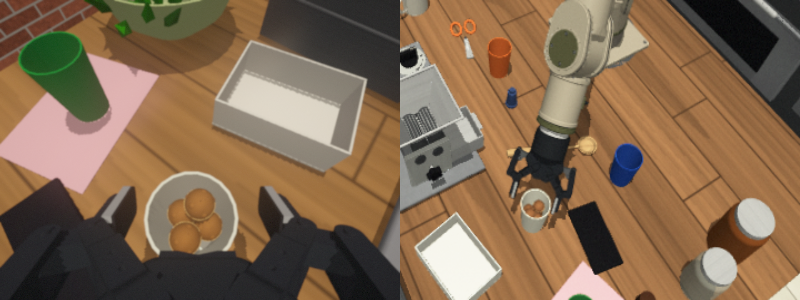

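The wrist and scene views show the fingers just above the rim, straddling the beaker. The arm is stopped there by its q6 and q7 limits. I'll approach from the other side instead, pointing the tool to the right, which leaves more wrist freedom.

```bash
python3 - <<'E'
from h import *
r=rotaz(-45,35,180);t=r.as_matrix()[:,2]
f=np.array([.476,.385,.066])+.024*t
print(f,f-.09*t)
go(f-.09*t+[0,0,.15],rotaz(-45,80,180))
print(onz("top",(115,200),.1),onz("top",(99,252),.03))
E
```

```text
[0.48990147 0.37109853 0.05223417] [0.43777095 0.42322905 0.10385604]
row [-0.099  0.047  0.252] [-0.326  0.015  0.49 ] deg 105.9
[0.51188625 0.60439691 0.1       ] [0.35756477 0.66649603 0.03      ]
```

step_arm(
  commands=[85,0,0,0.09,0,0,0,85,-0.03,0.01,0.18,-0.03,0,0.04,85,-0.06,0.03,0.252,-0.06,0,0.09,85,-0.099,0.047,0.252,-0.1,0.005,0.14,85,-0.099,0.047,0.252,-0.13,0.006,0.19,85,-0.099,0.047,0.252,-0.17,0.008,0.25,85,-0.099,0.047,0.252,-0.21,0.01,0.31,85,-0.099,0.047,0.252,-0.25,0.012,0.37,85,-0.099,0.047,0.252,-0.29,0.014,0.43,85,-0.099,0.047,0.252,-0.326,0.015,0.49],
)

```text
clock: 7.85
position: [0.438, 0.423, 0.2542]
ee_rot: [0.558, 0.826, 0.071, 0.033]
ft_force: [-0.2, 0.5, -0.5]
grip_width: 0.998
grasp_force: 0.0
```

```bash
python3 - <<'E'
from h import *
st()
go([.438,.423,.20],rotaz(-45,35,180))
E
```

```text
7.85 q [-0.43  0.21 -0.51  1.59  0.17  1.22 -0.59] p [0.438  0.423  0.2542] az 30.9 dip 81.1 y [0.917 0.367 0.153] F [-0.2  0.5 -0.5] w 0.998 g 0.0
row [ 0.   -0.   -0.09] [-0.287 -0.135  0.094] deg 59.5
```

step_arm(
  commands=[85,0,0,0,-0.05,-0.024,0.016,85,0,0,0,-0.1,-0.047,0.033,85,0,0,0,-0.15,-0.07,0.05,85,0,0,0,-0.2,-0.094,0.065,85,0,0,0,-0.25,-0.118,0.08,85,0,0,-0.03,-0.287,-0.135,0.094,85,0,0,-0.06,-0.287,-0.135,0.094,85,0,0,-0.09,-0.287,-0.135,0.094,85,0,0,-0.09,-0.287,-0.135,0.094,85,0,0,-0.09,-0.287,-0.135,0.094],
)

```text
clock: 9.1
position: [0.4382, 0.4233, 0.2008]
ee_rot: [0.342, 0.819, -0.175, 0.426]
ft_force: [0.4, -0.3, 0.2]
grip_width: 0.995
grasp_force: 0.0
```

```bash
python3 - <<'E'
from h import *
st()
go([.438,.423,.104],rotaz(-45,35,180))
E
```

```text
9.1 q [-0.94  0.6  -0.45  1.5   0.99  1.76 -0.79] p [0.4382 0.4233 0.2008] az -45.0 dip 35.2 y [0.71  0.704 0.005] F [ 0.4 -0.3  0.2] w 0.995 g 0.0
row [-0.    -0.001 -0.161] [-0.002  0.     0.001] deg 0.4
```

step_arm(
  commands=[85,0,0,-0.05,0,0,0,85,0,0,-0.1,0,0,0,85,0,0,-0.14,0,0,0,85,0,0,-0.161,0,0,0,85,0,0,-0.161,0,0,0,85,0.022,-0.022,-0.183,0,0,0,85,0.044,-0.044,-0.205,0,0,0,85,0.066,-0.066,-0.226,0,0,0,85,0.086,-0.087,-0.247,0,0,0,85,0.086,-0.087,-0.247,0,0,0],
)

```text
clock: 10.35
position: [0.49, 0.3691, 0.0504]
ee_rot: [0.342, 0.819, -0.177, 0.426]
ft_force: [0.4, 0.9, -0.5]
grip_width: 0.996
grasp_force: 0.0
```

```bash
python3 - <<'E'
from h import *
st()
im2=camera("scene")[200:400,230:470];im3=camera("top")[150:300,100:300];cv2.imwrite("pics/w5.png",np.hstack([cv2.resize(im2,(400,333)),cv2.resize(im3,(400,333))])[...,::-1])
E
```

```text
10.35 q [-0.87  0.75 -0.39  1.63  1.08  1.54 -0.94] p [0.49   0.3691 0.0504] az -45.2 dip 35.1 y [0.71  0.704 0.001] F [ 0.4  0.9 -0.5] w 0.996 g 0.0
```

View pics/w5.png

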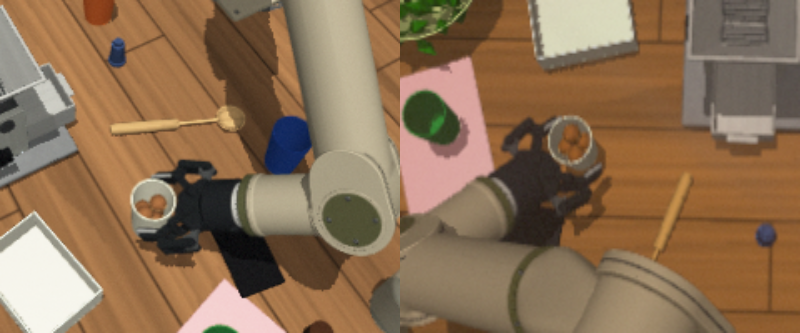

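The fingers straddle the beaker, with its rim just ahead of the palm and everything else clear. Closing.

step_arm(
  commands=[50,0,0,0,0,0,0,50,0,0,0,0,0,0,50,0,0,0,0,0,0,50,0,0,0,0,0,0,50,0,0,0,0,0,0,50,0,0,0,0,0,0,50,0,0,0.02,0,0,0,50,0,0,0.05,0,0,0,50,0,0,0.1,0,0,0,50,0,0,0.15,0,0,0],
  squeeze=35,
)

```text
clock: 11.7
position: [0.4889, 0.3713, 0.1431]
ee_rot: [0.341, 0.819, -0.175, 0.426]
ft_force: [-0.3, 0.2, -1.3]
grip_width: 0.736
grasp_force: 38.3
```

```bash
python3 - <<'E'
from h import *
st()
im=camera("wrist");im2=camera("scene")[180:380,230:470];cv2.imwrite("pics/w6.png",np.hstack([cv2.resize(im,(400,333)),cv2.resize(im2,(400,333))])[...,::-1])
r=rotaz(-45,35,180)
# beaker in tool frame
o=get_obs();Rm=R.from_quat(o["ee_rot"]);u=Rm.inv().apply([0,0,1]);print("u in tool",u.round(3))
# grasp at 24mm behind TCP along tool axis, height .066-ish: mouth = TCP -.022 t + .034u
for az,a2,roll in[(-45,15,180-120),(-45,15,180+120),(-60,15,60),(-60,15,300),(-30,15,300)]:
    q=rotaz(az,a2,roll);U=q.apply(u);print(az,a2,roll,U.round(2),"tilt",np.degrees(np.arccos(U[2])).round(),"mouth from tcp",(q.apply([0,0,-.022])+.034*U).round(3))
E
```

```text
11.7 q [-0.86  0.62 -0.42  1.61  1.04  1.62 -0.81] p [0.4889 0.3713 0.1431] az -45.0 dip 35.2 y [0.709 0.706 0.003] F [-0.3  0.2 -1.3] w 0.736 g 38.3
u in tool [-0.817  0.009 -0.576]
-45 15 60 [ 0.03  0.97 -0.25] tilt 105.0 mouth from tcp [-0.014  0.048 -0.003]
-45 15 300 [-0.97 -0.04 -0.24] tilt 104.0 mouth from tcp [-0.048  0.014 -0.002]
-60 15 60 [ 0.28  0.93 -0.25] tilt 105.0 mouth from tcp [-0.001  0.05  -0.003]
-60 15 300 [-0.95  0.22 -0.24] tilt 104.0 mouth from tcp [-0.043  0.026 -0.002]
-30 15 300 [-0.93 -0.29 -0.24] tilt 104.0 mouth from tcp [-0.05   0.001 -0.002]
```

View pics/w6.png

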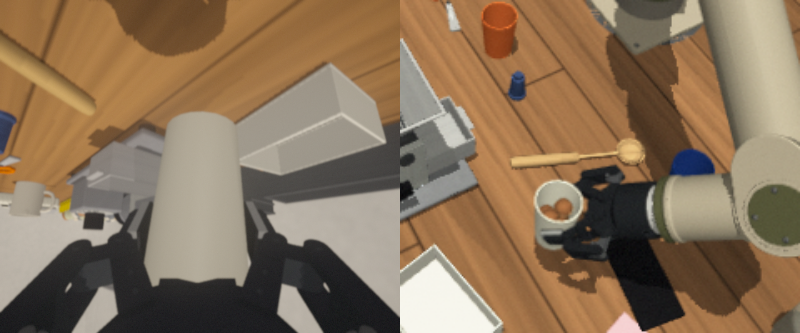

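The beaker is held upright with the walnuts inside, clear of the table.

```bash
python3 - <<'E'
from h import *
go([.489,.371,.35],rotaz(-45,35,180));go([.705,.109,.35],rotaz(-45,35,180))
E
```

```text
row [-0.001 -0.003  0.341] [-0.003  0.001  0.001] deg 0.5
row [ 0.359 -0.439  0.341] [-0.003  0.001  0.001] deg 0.5
```

step_arm(
  commands=[50,0,0,0.07,0,0,0,50,0,0,0.15,0,0,0,50,0,0,0.24,0,0,0,50,0,0,0.32,0,0,0,50,0.05,-0.06,0.341,0,0,0,50,0.11,-0.14,0.341,0,0,0,50,0.17,-0.22,0.341,0,0,0,50,0.24,-0.3,0.341,0,0,0,50,0.31,-0.38,0.341,0,0,0,50,0.359,-0.439,0.341,0,0,0],
)

```text
clock: 13.05
position: [0.7052, 0.1047, 0.3457]
ee_rot: [0.342, 0.819, -0.176, 0.426]
ft_force: [0.1, 0.6, -1.2]
grip_width: 0.737
grasp_force: 38.5
```

```bash
python3 - <<'E'
from h import *
st()
for k in(.25,.5,.75,1):
    go([.705,.109,.33],rotaz(-45,35-23*k,180+120*k))
E
```

```text
13.05 q [-0.41  0.29 -0.25  1.59  1.07  1.31 -0.19] p [0.7052 0.1047 0.3457] az -45.2 dip 35.1 y [0.71  0.704 0.002] F [ 0.1  0.6 -1.2] w 0.737 g 38.5
row [-0.     0.007 -0.026] [ 0.077 -0.122 -0.087] deg 30.3
row [-0.     0.007 -0.026] [ 0.164 -0.247 -0.162] deg 60.8
row [-0.     0.007 -0.026] [ 0.263 -0.371 -0.222] deg 91.1
row [-0.     0.007 -0.026] [ 0.378 -0.489 -0.267] deg 121.1
```

step_arm(
  commands=[50,0,0.004,-0.01,0.026,-0.04,-0.029,50,0,0.007,-0.02,0.051,-0.081,-0.058,50,0,0.007,-0.026,0.077,-0.122,-0.087,50,0,0.007,-0.026,0.106,-0.164,-0.112,50,0,0.007,-0.026,0.135,-0.205,-0.137,50,0,0.007,-0.026,0.164,-0.247,-0.162,50,0,0.007,-0.026,0.197,-0.288,-0.182,50,0,0.007,-0.026,0.23,-0.33,-0.202,50,0,0.007,-0.026,0.263,-0.371,-0.222,50,0,0.007,-0.026,0.263,-0.371,-0.222],
)

```text
clock: 14.3
position: [0.7039, 0.1123, 0.3291]
ee_rot: [0.745, 0.31, 0.225, 0.546]
ft_force: [0.5, 0.5, -1.3]
grip_width: 0.74
grasp_force: 38.7
```

```bash
cat >>h.py <<'E'
UT=np.array([-.817,.009,-.576])
def bk():
    o=get_obs();r=R.from_quat(o["ee_rot"]);U=r.apply(UT);m=o["position"]+r.apply([0,0,-.022])+.034*U
    print("tilt",np.degrees(np.arccos(U[2])).round(1),"u",U.round(2),"mouth",m.round(3))
E
python3 - <<'E'
from h import *
st();bk()
for k in(.9,1.1):
    go([.705,.109,.33],rotaz(-45,35-23*k,180+120*k))
E
```

```text
14.3 q [-0.57  0.37 -0.16  1.73  1.38  1.4  -2.06] p [0.7039 0.1123 0.3291] az -45.0 dip 17.7 y [ 0.217 -0.212  0.953] F [ 0.5  0.5 -1.3] w 0.74 g 38.7
tilt 79.3 u [-0.96 -0.19  0.19] mouth [0.656 0.121 0.342]
row [ 0.002 -0.006  0.001] [ 0.056 -0.082 -0.028] deg 18.5
row [ 0.002 -0.006  0.001] [ 0.131 -0.191 -0.056] deg 42.9
```

```bash
python3 - <<'E'
from h import *
for d,ro in((10,280),(0,290),(-5,297)):
    go([.705,.109,.33],rotaz(-45,d,ro)); print(np.degrees(np.arccos(rotaz(-45,d,ro).apply(UT)[2])))
E
```

```text
row [ 0.002 -0.006  0.001] [ 0.009 -0.069 -0.014] deg 12.8
91.77446244101718
row [ 0.002 -0.006  0.001] [ 0.01  -0.147 -0.017] deg 26.8
105.72218752006293
row [ 0.002 -0.006  0.001] [ 0.02  -0.194 -0.017] deg 35.3
114.31242397147483
```

step_arm(
  commands=[50,0.002,-0.006,0.001,0.009,-0.04,-0.008,50,0.002,-0.006,0.001,0.009,-0.069,-0.014,50,0.002,-0.006,0.001,0.01,-0.1,-0.016,50,0.002,-0.006,0.001,0.01,-0.13,-0.017,50,0.002,-0.006,0.001,0.01,-0.147,-0.017,50,0.002,-0.006,0.001,0.015,-0.17,-0.017,50,0.002,-0.006,0.001,0.02,-0.194,-0.017,50,0.002,-0.006,0.001,0.02,-0.194,-0.017,50,0.002,-0.006,0.001,0.02,-0.194,-0.017,50,0.002,-0.006,0.001,0.02,-0.194,-0.017],
)

```text
clock: 15.55
position: [0.7058, 0.1087, 0.3304]
ee_rot: [0.667, 0.107, 0.433, 0.597]
ft_force: [-0.9, -0.5, -1.6]
grip_width: 0.738
grasp_force: 38.8
```

```bash
python3 - <<'E'
from h import *
st();bk()
a=camera("scene")[160:340,140:400];b=camera("top")[90:240,190:390]
cv2.imwrite("pics/w7.png",np.hstack([cv2.resize(a,(400,300)),cv2.resize(b,(400,300))])[...,::-1])
E
```

```text
15.55 q [ 0.06  0.82 -1.02  1.77  2.2   2.03 -2.59] p [0.7058 0.1087 0.3304] az -45.0 dip -5.0 y [-0.374 -0.266  0.888] F [-0.9 -0.5 -1.6] w 0.738 g 38.8
tilt 114.2 u [-0.9  -0.13 -0.41] mouth [0.66  0.12  0.315]
```

View pics/w7.png

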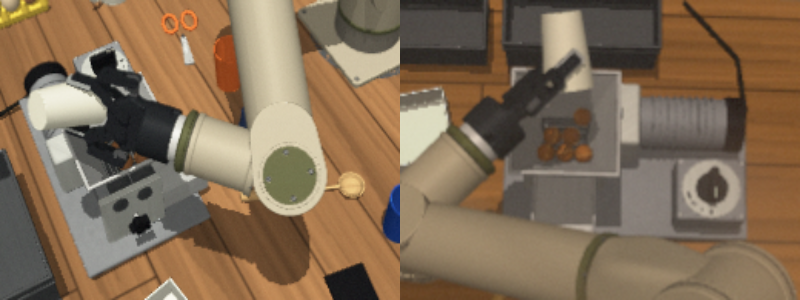

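The top view shows the tipped beaker over the hopper and a brown cluster of walnuts inside it. I have now viewed 10 pictures, so from here I'll check by masks. First I'll rock the beaker once.

step_arm(
  commands=[50,0,0,0,0,0.03,0,50,0,0,0,0,0,0,50,0,0,0.015,0,0.03,0,50,0,0,0,0,0,0,50,0,0,0.01,0,0.04,0,50,0,0,0,0,0,0,50,0,0,0,0,0,0,50,0,0,0.03,0,0.04,0,50,0,0,0.04,0,0.08,0,50,0,0,0.05,0,0.1,0],
)

```text
clock: 16.9
position: [0.7052, 0.1101, 0.3628]
ee_rot: [0.728, 0.197, 0.325, 0.571]
ft_force: [0.3, -0.4, -1.2]
grip_width: 0.738
grasp_force: 38.8
```

```bash
python3 - <<'E'
from h import *
st();bk()
im=camera("top");hsv=cv2.cvtColor(im,cv2.COLOR_RGB2HSV)
C=proj("top",[[.715,.2,.235],[.715,.047,.235],[.56,.047,.235],[.56,.2,.235]]);m=np.zeros(im.shape[:2],np.uint8);cv2.fillConvexPoly(m,C.astype(int),255)
w=cv2.inRange(hsv,(3,90,50),(20,255,255))&m
n,l,s,c=cv2.connectedComponentsWithStats(w);print([(x[4],*x[:4]) for x in s[1:] if x[4]>15])
print("one nut area",np.pi/4*(.027*456/1.2)**2)
x,y,ww,h=cv2.boundingRect(w)
for r in w[y:y+h,x:x+ww]:print("".join("#" if v else "." for v in r))
d=cv2.distanceTransform(cv2.resize(w,None,fx=4,fy=4,interpolation=cv2.INTER_CUBIC)//128*255,cv2.DIST_L2,5)
pk=(d==cv2.dilate(d,np.ones((17,17))))&(d>11);print(np.argwhere(pk)[:,::-1]/4,d[pk]/4)
E
```

```text
16.9 q [ 0.14  0.7  -1.15  1.71  1.96  1.9  -2.27] p [0.7052 0.1101 0.3628] az -45.2 dip 7.9 y [-0.083 -0.27   0.959] F [ 0.3 -0.4 -1.2] w 0.738 g 38.8
tilt 96.6 u [-0.98 -0.14 -0.11] mouth [0.656 0.121 0.362]
[(np.int32(61), np.int32(277), np.int32(144), np.int32(9), np.int32(9)), (np.int32(335), np.int32(259), np.int32(154), np.int32(27), np.int32(17))]
one nut area 82.67697970525722
##..................................................
..............................................#.##.#
....................................................
....................................................
....................................................
....................................................
....................................................
....................................................
....................................................
....................................................
....................................................
....................................................
....................................................
......................
[... 1352 characters left out ...]
...
............#######....#######..####................
...........########..########.#######...............
...........########..########.########..............
...........###########################..............
...........###########################..............
...........###########################..............
...........########.##################..............
............######...#######..#######...............
.............###......#####....#####................
[[280.75 148.5 ]
 [266.   158.  ]
 [275.75 158.25]
 [263.   165.75]
 [272.75 166.5 ]
 [281.75 166.5 ]
 [272.5  166.75]
 [281.5  166.75]] [4.        4.2461243 4.25      4.2461247 4.2484493 4.2484493 4.2484493
 4.2484493]
```

The mask shows all six walnuts as separate discs in the hopper (one, two and three in rows). Now I'll turn the beaker upright.

```bash
python3 - <<'E'
from h import *
for d,ro in((17,270),(24,240),(30,210),(35,180)):
    go([.66,.16,.39],rotaz(-45,d,ro))
E
```

```text
row [-0.076  0.083  0.043] [-0.02   0.091  0.019] deg 17.1
row [-0.076  0.083  0.043] [-0.108  0.229  0.069] deg 47.2
row [-0.076  0.083  0.043] [-0.204  0.353  0.136] deg 77.3
row [-0.076  0.083  0.043] [-0.309  0.46   0.215] deg 107.0
```

step_arm(
  commands=[50,-0.02,0.02,0.043,-0.01,0.05,0.01,50,-0.04,0.04,0.043,-0.02,0.091,0.019,50,-0.06,0.06,0.043,-0.05,0.137,0.036,50,-0.076,0.083,0.043,-0.08,0.183,0.052,50,-0.076,0.083,0.043,-0.108,0.229,0.069,50,-0.076,0.083,0.043,-0.14,0.27,0.091,50,-0.076,0.083,0.043,-0.172,0.312,0.114,50,-0.076,0.083,0.043,-0.204,0.353,0.136,50,-0.076,0.083,0.043,-0.26,0.41,0.175,50,-0.076,0.083,0.043,-0.309,0.46,0.215],
)

```text
clock: 18.2
position: [0.6595, 0.1596, 0.3867]
ee_rot: [0.393, 0.788, -0.145, 0.451]
ft_force: [-0.2, -0.6, -1.7]
grip_width: 0.743
grasp_force: 38.9
```

```bash
python3 - <<'E'
from h import *
st();bk()
r=rotaz(-45,35,180)
go([.489,.371,.35],r);go([.489,.371,.10],r)
E
```

```text
18.2 q [ 0.22  0.58 -1.35  1.54  1.51  1.81 -0.43] p [0.6595 0.1596 0.3867] az -44.4 dip 33.4 y [0.751 0.648 0.126] F [-0.2 -0.6 -1.7] w 0.743 g 38.9
tilt 7.1 u [-0.11 -0.06  0.99] mouth [0.643 0.17  0.433]
row [-0.284  0.352 -0.061] [-0.022  0.034  0.024] deg 8.5
row [-0.284  0.352 -0.478] [-0.022  0.034  0.024] deg 8.5
```

step_arm(
  commands=[50,-0.05,0.06,0,-0.022,0.034,0.024,50,-0.11,0.13,0,-0.022,0.034,0.024,50,-0.17,0.21,0,-0.022,0.034,0.024,50,-0.23,0.29,-0.03,-0.022,0.034,0.024,50,-0.284,0.352,-0.08,-0.022,0.034,0.024,50,-0.284,0.352,-0.14,-0.022,0.034,0.024,50,-0.284,0.352,-0.2,-0.022,0.034,0.024,50,-0.284,0.352,-0.25,-0.022,0.034,0.024,50,-0.284,0.352,-0.28,-0.022,0.034,0.024,50,-0.284,0.352,-0.28,-0.022,0.034,0.024],
)

```text
clock: 19.45
position: [0.4893, 0.3697, 0.2181]
ee_rot: [0.342, 0.818, -0.176, 0.428]
ft_force: [0.3, -0.5, 0.3]
grip_width: 0.737
grasp_force: 38.9
```

```bash
python3 - <<'E'
from h import *
st();bk()
r=rotaz(-45,35,180)
go([.489,.371,.06],r);go([.489,.371,.051],r)
E
```

```text
19.45 q [-0.44  0.75 -1.05  1.55  1.33  1.96 -0.8 ] p [0.4893 0.3697 0.2181] az -45.0 dip 34.9 y [0.709 0.705 0.005] F [ 0.3 -0.5  0.3] w 0.737 g 38.9
tilt 1.5 u [-0.    0.01  1.  ] mouth [0.477 0.383 0.265]
row [-0.     0.002 -0.263] [-0.001  0.001  0.001] deg 0.3
row [-0.     0.002 -0.278] [-0.001  0.001  0.001] deg 0.3
```

step_arm(
  commands=[50,0,0.002,-0.06,0,0,0,50,0,0.002,-0.12,0,0,0,50,0,0.002,-0.17,0,0,0,50,0,0.002,-0.21,0,0,0,50,0,0.002,-0.24,0,0,0,50,0,0.002,-0.26,0,0,0,50,0,0.002,-0.268,0,0,0,50,0,0.002,-0.273,0,0,0,50,0,0.002,-0.277,0,0,0,50,0,0.002,-0.278,0,0,0],
)

```text
clock: 20.7
position: [0.4897, 0.3709, 0.0522]
ee_rot: [0.342, 0.818, -0.175, 0.428]
ft_force: [-0.3, -0.0, 1.3]
grip_width: 0.74
grasp_force: 38.8
```

```bash
python3 - <<'E'
from h import *
st();bk()
E
```

```text
20.7 q [-0.5   0.97 -0.94  1.61  1.42  1.85 -1.01] p [0.4897 0.3709 0.0522] az -45.0 dip 34.9 y [0.71  0.704 0.006] F [-0.3 -0.   1.3] w 0.74 g 38.8
tilt 1.5 u [-0.    0.01  1.  ] mouth [0.477 0.384 0.099]
```

step_arm(
  commands=[85,0,0,0,0,0,0,85,0,0,0,0,0,0,85,0,0,0,0,0,0,85,0,0,0,0,0,0,85,0,0,0,0,0,0,85,-0.02,0.02,0.02,0,0,0,85,-0.044,0.044,0.043,0,0,0,85,-0.066,0.066,0.065,0,0,0,85,-0.087,0.087,0.086,0,0,0,85,-0.11,0.11,0.11,0,0,0],
)

```text
clock: 21.95
position: [0.4225, 0.4378, 0.1188]
ee_rot: [0.342, 0.818, -0.175, 0.428]
ft_force: [-0.3, 0.6, 0.0]
grip_width: 0.993
grasp_force: 0.0
```

```bash
python3 - <<'E'
from h import *
st()
im=camera("scene")
hsv=cv2.cvtColor(im,cv2.COLOR_RGB2HSV)
w=cv2.inRange(hsv,(0,0,120),(179,60,255));w[:285]=0;w[380:]=0;w[:,:295]=0;w[:,360:]=0
n,l,s,c=cv2.connectedComponentsWithStats(w);print([x.tolist() for x in s[1:] if x[4]>50])
print(proj("scene",[[.476,.385,0],[.476,.385,.1]]).round())
print([onz("scene",p,.1).round(3) for p in [(321,320)]])
# waypoint above, then toward dial
go([.42,.42,.35],rotaz(-45,80,180));go([.574,-.104,.25],rotaz(0,90,0))
E
```

```text
21.95 q [-0.65  0.93 -0.99  1.5   1.33  1.99 -1.  ] p [0.4225 0.4378 0.1188] az -45.0 dip 34.9 y [0.71  0.705 0.005] F [-0.3  0.6  0. ] w 0.993 g 0.0
[[308, 307, 27, 37, 752]]
[[319. 334.]
 [322. 318.]]
[array([0.48 , 0.388, 0.1  ])]
row [-0.001 -0.034  0.382] [0.175 0.178 0.001] deg 44.9
row [ 0.256 -0.907  0.216] [ 0.354 -0.144 -0.678] deg 140.1
```

```bash
python3 - <<'E'
from h import *
go([.42,.42,.35],rotaz(0,90,180));go([.577,-.105,.27],rotaz(0,90,180))
E
```

```text
row [-0.001 -0.034  0.382] [0.118 0.29  0.231] deg 70.0
row [ 0.261 -0.909  0.249] [0.118 0.29  0.231] deg 70.0
```

step_arm(
  commands=[85,-0.01,0,0.08,0,0,0,85,-0.01,0,0.18,0.015,0.035,0.03,85,0,0,0.28,0.03,0.07,0.055,85,0,-0.03,0.36,0.045,0.11,0.085,85,0.02,-0.1,0.38,0.06,0.145,0.115,85,0.05,-0.18,0.38,0.075,0.18,0.145,85,0.08,-0.26,0.38,0.09,0.22,0.175,85,0.11,-0.34,0.38,0.105,0.255,0.2,85,0.14,-0.42,0.38,0.118,0.29,0.231,85,0.16,-0.5,0.38,0.118,0.29,0.231],
)

```text
clock: 23.25
position: [0.5168, 0.1469, 0.3464]
ee_rot: [0.001, 1.0, -0.001, 0.0]
ft_force: [1.4, -0.4, -0.1]
grip_width: 0.996
grasp_force: 0.0
```

```bash
python3 - <<'E'
from h import *
st()
go([.577,-.105,.27],rotaz(0,90,180))
E
```

```text
23.25 q [ 0.72  0.38 -1.39  1.45  0.37  1.62  0.93] p [0.5168 0.1469 0.3464] az -75.2 dip 89.9 y [ 0.001  1.    -0.002] F [ 1.4 -0.4 -0.1] w 0.996 g 0.0
row [ 0.1   -0.42  -0.127] [0.001 0.    0.   ] deg 0.1
```

step_arm(
  commands=[40,0.02,-0.08,0,0,0,0,40,0.04,-0.16,0,0,0,0,40,0.06,-0.24,0,0,0,0,40,0.08,-0.32,-0.03,0,0,0,40,0.1,-0.38,-0.06,0,0,0,40,0.1,-0.42,-0.1,0,0,0,40,0.1,-0.42,-0.127,0,0,0,40,0.1,-0.42,-0.127,0,0,0,40,0.1,-0.42,-0.127,0,0,0,40,0.1,-0.42,-0.127,0,0,0],
)

```text
clock: 24.5
position: [0.5761, -0.1012, 0.2706]
ee_rot: [0.0, 1.0, -0.002, 0.001]
ft_force: [-0.7, -0.5, 0.4]
grip_width: 0.47
grasp_force: 0.0
```

```bash
python3 - <<'E'
from h import *
st()
o=get_obs();im=camera("wrist");cv2.imwrite("pics/w8.png",im[...,::-1])
# where dial centre should appear
p=camera_params("wrist");T=np.eye(4);T[:3,:3]=R.from_quat(o["ee_rot"]).as_matrix();T[:3,3]=o["position"]
W=np.linalg.inv(T@p["tool_from_camera"])
pp=lambda P:cv2.projectPoints(np.array([P],float),cv2.Rodrigues(W[:3,:3])[0],W[:3,3],p["mtx"],p["dist"])[0][0,0]
print(pp([.577,-.105,.102]),pp([.602,-.105,.102]),pp([.577,-.08,.102]))
g=cv2.cvtColor(im,cv2.COLOR_RGB2GRAY);u,v=pp([.577,-.105,.102]).astype(int)
for r in g[max(0,v-75):v+75:3,max(0,u-90):u+90:2]:print("".join("#" if x<60 else "+" if x<130 else "." if x<190 else " " for x in r))
print(u,v)
E
```

```text
24.5 q [ 1.03  0.52 -1.3   1.47  0.51  1.52  1.31] p [ 0.5761 -0.1012  0.2706] az -55.8 dip 89.7 y [ 0.     1.    -0.004] F [-0.7 -0.5  0.4] w 0.47 g 0.0
[274.01840428 191.67280564] [274.08810265 213.52610091] [297.00664628 191.67719079]
...........+++++++++++++++++++++++++++++++++++++++........................................
............+++++++++++++++++++++++++++++++++++++++.......................................
............+++++++++++++++++++++++++++++++++++++++.......................................
.............++++++++++++++++++++++++++++++++++++++.......................................
.............+++++++++++++++++++++++++++++++++++++++++++++................................
++++++++++++++++++++++++++++++++++++++++++++++++++++++++++++++++++++++++++++++++++++++++++
.............+++++++++++++++++++++++++++++++++++++++......................................
.............++++++++++++++++++++++++++++++++++++++++.......++............................
.............+++++++++.++++++++++++++++++++++++++++++++++++++++...........................
.............++++++++.+++++++++++++++++++++
[... 2995 characters left out ...]
+++++++++++++++++++++++++++++++++++++++++++++++++++++++
........................++++++++++++++++++++++++++++++++++++++++++++++++++++++++++++++++++
........................++++++++++++++++++++++++++++++++++++++++++++++++++++++++++++++++++
....................++.+++++++++++++++++++++++++++++++++++++++++++++++++++++++++++++++++++
....................++++++++++++++++.....................+...++..++++++++++++++++++.++++++
...................++++++#+++++++++..............................+++++++++...+....+.......
..............+++++++++++#+#+++++++..............................++++++++++++++...........
............+++#++++++++#+#++++++++..............................++++++++++++++++.........
274 191
```

The wrist crop, read as text, shows the dial skirt circle centred at about (271.5,194.5) with the bar along image v. That puts the dial axis at about (0.580, -0.107), with the dial at off.

step_arm(
  commands=[40,0.006,-0.01,-0.05,0,0,0,40,0.006,-0.01,-0.1,0,0,0,40,0.006,-0.01,-0.15,0,0,0,40,0.006,-0.01,-0.19,0,0,0,40,0.006,-0.01,-0.22,0,0,0,40,0.006,-0.01,-0.24,0,0,0,40,0.006,-0.01,-0.255,0,0,0,40,0.006,-0.01,-0.265,0,0,0,40,0.006,-0.01,-0.268,0,0,0,40,0.006,-0.01,-0.268,0,0,0],
)

```text
clock: 25.8
position: [0.5796, -0.1082, 0.1091]
ee_rot: [0.001, 1.0, -0.002, 0.001]
ft_force: [0.4, 0.7, -0.0]
grip_width: 0.468
grasp_force: 0.0
```

```bash
python3 - <<'E'
from h import *
st()
E
```

```text
25.8 q [ 0.98  0.66 -1.18  1.66  0.64  1.27  1.23] p [ 0.5796 -0.1082  0.1091] az -63.5 dip 89.8 y [ 0.002  1.    -0.004] F [ 0.4  0.7 -0. ] w 0.468 g 0.0
```

step_arm(
  commands=[5,0,0,0,0,0,0,5,0,0,0,0,0,0,5,0,0,0,0,0,0,5,0,0,0,0,0,0,5,0,0,0,0,0,0,5,0,0,0,0,0,0,5,0,0,0,0,0,-0.02,5,0,0,0,0,0,-0.04,5,0,0,0,0,0,-0.07,5,0,0,0,0,0,-0.1],
  squeeze=40,
)

```text
clock: 27.05
position: [0.5796, -0.1063, 0.1093]
ee_rot: [0.158, 0.987, -0.001, 0.001]
ft_force: [-1.1, 7.2, 3.6]
grip_width: 0.142
grasp_force: 42.0
```

```bash
python3 - <<'E'
from h import *
st();print(get_obs()["torque"])
E
```

```text
27.05 q [ 0.95  0.62 -1.13  1.66  0.59  1.24  0.95] p [ 0.5796 -0.1063  0.1093] az -64.2 dip 89.9 y [ 0.312  0.95  -0.002] F [-1.1  7.2  3.6] w 0.142 g 42.0
[1.43217358 0.24381727 0.05079188]
```

step_arm(
  commands=[5,0,0.003,0,0,0,-0.035,5,0,0.003,0,0,0,-0.07,5,0,0.003,0,0,0,-0.105,5,0,0.003,0,0,0,-0.14,5,0,0.003,0,0,0,-0.175,5,0,0.003,0,0,0,-0.21,5,0,0.003,0,0,0,-0.245,5,0,0.003,0,0,0,-0.28,5,0,0.003,0,0,0,-0.311,5,0,0.003,0,0,0,-0.311],
)

```text
clock: 28.3
position: [0.5808, -0.1049, 0.1094]
ee_rot: [0.602, 0.798, -0.0, 0.0]
ft_force: [5.3, 5.5, -2.0]
grip_width: 0.141
grasp_force: 41.1
```

```bash
python3 - <<'E'
from h import *
st();o=get_obs();print(o["torque"]);y=R.from_quat(o["ee_rot"]).as_matrix()[:,1];print("turn",np.arctan2(y[0],y[1]))
E
```

```text
28.3 q [ 0.83  0.53 -0.94  1.66  0.46  1.19  0.06] p [ 0.5808 -0.1049  0.1094] az -89.0 dip 89.9 y [ 0.962  0.275 -0.   ] F [ 5.3  5.5 -2. ] w 0.141 g 41.1
[ 1.13269537 -1.20750746  0.12432763]
turn 1.2925667222467696
```

step_arm(
  commands=[5,0,0,0,0,0,0,5,0,0,0,0,0,0,5,0,0,0,0,0,0,5,0,0,0,0,0,0,5,0,0,0,0,0,0,5,0,0,0,0,0,0,5,0,0,0,0,0,0,5,0,0,0,0,0,0,5,0,0,0,0,0,0,5,0,0,0,0,0,0],
)

```text
clock: 29.55
position: [0.5808, -0.1049, 0.1094]
ee_rot: [0.602, 0.799, -0.0, 0.0]
ft_force: [5.6, 4.7, -1.7]
grip_width: 0.147
grasp_force: 41.2
```

```bash
python3 - <<'E'
from h import *
st();o=get_obs();print(o["torque"]);y=R.from_quat(o["ee_rot"]).as_matrix()[:,1];print("turn",np.arctan2(y[0],y[1]))
im=camera("scene");hsv=cv2.cvtColor(im,cv2.COLOR_RGB2HSV)
w=cv2.inRange(hsv,(0,0,120),(179,60,255));w[:285]=0;w[380:]=0;w[:,:295]=0;w[:,360:]=0
n,l,s,c=cv2.connectedComponentsWithStats(w);print([x.tolist() for x in s[1:] if x[4]>50])
m=cv2.inRange(hsv,(3,90,50),(20,255,255))[200:300,180:260];print("nut px",cv2.countNonZero(m))
print(hand_in())
E
```

```text
29.55 q [ 0.83  0.53 -0.94  1.66  0.46  1.19  0.06] p [ 0.5808 -0.1049  0.1094] az -90.1 dip 89.9 y [ 0.961  0.276 -0.   ] F [ 5.6  4.7 -1.7] w 0.147 g 41.2
[ 1.14508306 -1.15443902  0.13662864]
turn 1.291143302500553
[[308, 307, 27, 37, 753]]
nut px 1305
the job is handed in; nothing more can be done
None
```

I handed the job in at about 29.6 s: all six walnuts are in the hopper, the beaker is upright and released, and the gripper holds the dial at about 1.29 rad by its own turn, past the third click (1.26). The hand-in gave no verdict.

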